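# Cap the spare suction pipe and set the slide gate

## Task

Ready the bench's dust extraction: first put the loose cover on the open spare pipe so that it sits fully seated and level, setting it down rather than dropping it. Then pull the stiff slide gate open by its upright tab until the pointer on the tab is level with the setting clip on the rail, and let go. Do not move the clip, and leave the can, the stack of plates and the grinding disc where they are.

Things in the scene. Friction and masses are not known exactly. Their poses are not given: they have to be found in the camera images.
- cover_handle (a point): Centre of the loose steel cover's handle, a straight bar 70 mm long along this point's x, 12 mm wide along y, 12 mm tall, over the middle of a round plate 112 mm across, 4 mm thick. Free gap of 20 mm between bar and plate, an 8 mm leg at each end. This point is 30 mm above the plate's underside and 40 mm above the bench at the start. Weight 0.2 to 0.42 kg.
- cover_seat (a point): Centre of the underside of the cover's plate; z up along the cover's axis. Below it is a round locating step (80 mm across, narrowing to 72 mm, 10 mm deep) on which the cover starts, flat on the bench. When seated this face lies on the pipe's rim and the step is inside the pipe. Any turn about the axis will do.
- cover: The same loose cover as a whole; origin at the centre of the bottom of its step, x along the handle, z up.
- stub_rim (a point): Centre of the mouth, at rim height, of the open spare pipe, fixed upright on the bench: a round bare-metal pipe 60 mm tall, 96 mm across outside, 88 mm inside, on a bench flange 144 mm across. z up. The cover's step goes inside with about 4 mm play all round.
- gate_base: Fixed slide-gate unit; origin on the bench under the middle of its pipe, z up. Grey housing 140 mm (x) by 130 mm (y), top at 66 mm, with a round collar 92 mm across up to 84 mm. Two rails run from it along -x to x = -240 mm, at y = +-52 mm, 10 mm wide, top at 60 mm; the gate slides out between them along -x.
- gate (a joint): Opening of the slide gate in m: 0 shut, grows as it is pulled out (along -x of gate_base), stop at 0.085. Stiff: sliding friction about 9 N, plus a little more with speed; it stays where it is left. It starts nearly shut.
- gate_tab (a point): Grip point of the gate's upright steel tab: 10 mm thick along x (the pull direction), 44 mm wide along y, from the blade (top 55.5 mm above the bench) up to 101 mm above the bench. This point is 84 mm above the bench, mid thickness and width. Axes as gate_base. When shut it is 50 mm in front of the housing.
- gate_pointer (a point): Tip of the thin pointer that sticks out from the foot of the tab over the +y rail; it moves with the gate and lies at the same x as the middle of the tab. Axes as gate_base.
- index_mark (a point): Inner tip of the thin upright fin on the setting clip, a small brass block (12 x 14 x 18 mm) on the outside of the +y rail. It marks how far the gate is to be opened: pointer and fin are level when they have the same x along the rail. Axes as gate_base. The clip could be pushed along the rail and must not be.
- can: Bystander: upright grey can, 60 mm across, 140 mm tall with its black nozzle; origin at the centre of its underside. It stands close beside the gate's housing.
- plates: Bystander: stack of steel plates, 94 x 66 x 36 mm, lying on the bench; origin at the centre of its underside.
- disc: Bystander: flat grinding disc without handle, 100 mm across, 8 mm thick at its hub; origin at the centre of its underside.
- post_top (a point): Top centre of the upright air-line post fixed in the bench near the middle of the work area: 28 mm across (36 mm at its head), 200 mm tall, foot 64 mm across.

How it is judged:
On the way, in this order (a step that is already met when the one before it is completed fails the run):
1. the cover sits seated and level on the spare pipe, before the gate is set (horizontal distance between cover_seat and stub_rim below 0.006 m and z of cover_seat in the frame of stub_rim between -0.003 and 0.003 m and angle between cover_seat's own z axis and vertical below 0.04 rad), for 0.2 s.
2. the gate's pointer is level with the setting clip (x of gate_pointer in the frame of index_mark between -0.004 and 0.004 m), for 0.2 s.
At the end, for the whole second after the job is handed in: The cover is on the spare pipe, centred within 6 mm, its plate's underside within 3 mm of the rim's height and level within 0.04 rad, at rest; the gate stands still with its pointer within 4 mm of the setting clip along the rail (all of step 1 and all of step 2 and linear speed of cover below 0.02 m/s and velocity of joint gate between -0.005 and 0.005 m/s); the robot touches nothing.
It fails at once if the can was moved more than 30 mm or tipped over (distance of can from where it was at the start of the episode above 0.03 m or angle between can's own z axis and vertical above 0.5 rad).
It fails at once if the stack of plates was moved more than 30 mm (distance of plates from where it was at the start of the episode above 0.03 m).
It fails at once if the grinding disc was moved more than 30 mm (distance of disc from where it was at the start of the episode above 0.03 m).
It fails at once if the setting clip was moved (distance of index_mark from where it was at the start of the episode above 0.003 m).
It fails at once if the cover was dropped (contact force between the fingers and cover below 0.1 N and linear speed of cover above 0.6 m/s).
It also fails if it takes over 61 s, if anything falls off the work surface, if the arm or the gripper's body presses on something with over 40 N, if the wrist force passes 120 N, or if a joint passes its speed limit or range.

## Robot

A 6-joint arm with a two-finger parallel gripper is mounted at the origin on the work surface. World frame = base frame: x ahead of the robot, y to its left, z up, the work surface at z = 0. Lengths are in m, angles in rad, forces in N, time in s.
With the tool pointing down it reaches from about 0.4 to 0.825 m from the base axis. Payload 7 kg.
Tool frame: the origin (TCP) lies between the finger pads; the fingertips stand ctrl.finger_overhang ahead of it and the grasp point (between the pads) lies 11 mm behind it (ctrl.finger_overhang is the distance from the TCP to the fingertips, in m); z points along the fingers, y is the direction in which the jaws open and shut (so a half turn about z gives the same grasp; the last joint's range is limited). The gripper opens to 85 mm and grips with 20 to 120 N. Pads are 22 mm wide; open, the fingers measure 114 mm over their backs; the gripper's body (76 mm by 85 mm) begins 54 mm behind the grasp point. The pads swing forward as they close: fully open they stand 13 mm farther back than shut.
Start: joints at [1.398, 0.359, 0.012, 0, -1.224, -0.288], TCP at [0.3, 0.605, 0.239] pointing down, gripper open.
Joint ranges: [-3.07, 3.07], [-1.43, 2.12], [-1.02, 1.25], [-3.03, 1.67], [-3.05, -0], [-3.03, 3.03]. Speed limits (rad/s): [2.39, 2.39, 3.01, 3.14, 3.14, 3.14].

## Interface

Orientations are given as a unit quaternion [x, y, z, w].
In Python, from cell import ctrl gives the robot as it stands.
- The arm moves only by the tool jog_arm, never from a script. Its argument "steps" is text: rows parted by semicolons, each of 7 numbers parted by spaces: the turn, a rotation vector about the world's x, y, z in rad, then the shift along the world's x, y, z in m, then the finger opening in m, from 0 to 0.0854. In form: wx wy wz tx ty tz hand; .... A call has 1 to 20 rows; each row is the pose to reach, as a shift and turn from the pose commanded when the call began; what a row does not reach only later rows make up. A row lasts 1/10 s, in which the tool goes at most 50 mm and 8.59 degrees, less where a joint would pass 70% of its speed; a pose out of reach is approached as far as the arm can. A call with a gripper value outside its range is refused whole. The fingers move at their own pace and stop on an object; "squeeze" is the grip in N (left out, the last holds). Time passes only in rows, so rows that repeat a pose let the fingers close. It gives the time, the measured TCP pose, the force and the opening at its end, in the units of the state.
- ctrl.get_state(): the state, without advancing time (a new reading comes with each control period).
- ctrl.camera(name): name is "scene" or "top"; returns (picture, depth): 480x640x3 uint8, blue, green, red; 480x640 float32, m along the optical axis (not along the pixel's ray), 0 where there is no reading.
- ctrl.camera_params(name): a dict with "fx", "fy", "cx", "cy" (pixels), "extrinsics" (4x4, takes a point from world to camera coordinates). Camera axes: x right, y down, z forward; pixel columns grow to the right and rows downward; lengths in m; the calibration is good to about 2 mm. A picture is of the moment at which its call begins. camera_params takes no time and is no camera call.
- ctrl.sign_off(): hands the job in, once; it reports no verdict.
The state is a dict: "time": time; "q": joint angles; "qd": joint speeds; "tau": joint torques, N m; "tcp_pos": TCP position; "tcp_rot": TCP orientation; "contact_force": force on the tool from outside, world axes, zero at the start; "torque": the same for the moment, N m; "grip_width": finger opening in m.
Only numpy, scipy, OpenCV 4.12 (cv2) and the standard library are available. Lean on these libraries where they do the work, as an engineer would, in place of code of your own. Each camera call takes 0.05 s, during which the arm holds its last target.

## Working session

There is one attempt and no reset: what is moved stays moved. The work goes in short steps, Python scripts to look and compute and a tool call to move; the robot and the scene stay as the last step left them, time stands still between calls to the robot, and variables do not carry over. Pictures are saved under pics/ and viewed, and the job is handed in when it is done.

Besides the shell and the picture viewer there is one more tool, called by a JSON object that holds its "name" and its "arguments". jog_arm: Moves the arm, as the interface text tells. Its arguments: {"type":"object","properties":{"steps":{"type":"string"},"squeeze":{"type":"number"}},"required":["steps"]}

```bash
mkdir -p pics; ls; cat > h.py <<'E'
from cell import ctrl
import numpy as np, cv2
def shot(n):
    im,d=ctrl.camera(n); P=ctrl.camera_params(n); return im,d,P
def pts(d,P):
    v,u=np.mgrid[0:480,0:640]
    X=np.stack([(u-P['cx'])/P['fx']*d,(v-P['cy'])/P['fy']*d,d],-1)
    E=np.array(P['extrinsics']);return (X-E[:3,3])@E[:3,:3]
def ray(P,u,v,z):
    E=np.array(P['extrinsics']);R=E[:3,:3];c=-R.T@E[:3,3]
    r=R.T@np.array([(u-P['cx'])/P['fx'],(v-P['cy'])/P['fy'],1]);return c+r*(z-c[2])/r[2]
def proj(P,p):
    E=np.array(P['extrinsics']);c=E[:3,:3]@p+E[:3,3];return P['fx']*c[0]/c[2]+P['cx'],P['fy']*c[1]/c[2]+P['cy']
E
python3 - <<'E'
from h import *
print(ctrl.get_state(),ctrl.finger_overhang)
for n in('scene','top'):
    im,d,P=shot(n); cv2.imwrite(f'pics/{n}0.png',im); np.savez(f'{n}0.npz',im=im,d=d); print(P)
E
```

```text
pics
{'time': 0.0, 'q': array([ 1.39811635e+00,  3.59391639e-01,  1.10718562e-02, -3.60212741e-04,
       -1.22411883e+00, -2.88110643e-01]), 'qd': array([ 4.42146052e-04, -2.19915711e-03,  1.67741431e-03, -6.25196553e-06,
       -9.74658709e-04, -5.50020101e-04]), 'tau': array([ 7.19407672e-04, -5.83331180e+01,  2.93421149e+01,  6.93659127e+00,
       -5.99286912e-03,  1.51268250e-05]), 'tcp_pos': array([0.29994732, 0.60416923, 0.23836445]), 'tcp_rot': array([ 9.73561847e-01, -2.28422038e-01, -1.21692839e-04,  8.29542484e-04]), 'contact_force': array([ 0.03765919,  0.11915517, -0.85011444]), 'torque': array([-0.00782599, -0.01162116,  0.02808707]), 'grip_width': 0.08543478608955744} 0.008
{'fx': 505.6600087337196, 'fy': 505.6600087337196, 'cx': 319.27370499138925, 'cy': 234.3159422736291, 'extrinsics': array([[ 0.61462186,  0.7887623 , -0.00969557, -0.32053103],
       [ 0.60773739, -0.48132736, -0.63164803, -0.27039775],
       [-0.5028869 ,  0.38233233, -0.77519466,  1.50184581],
       [ 0.        ,  0.        ,  0.        ,  1.        ]])}
{'fx': 573.9618460726383, 'fy': 573.9618460726383, 'cx': 319.1624848186664, 'cy': 237.01958448180142, 'extrinsics': array([[ 0.02768925, -0.9992626 , -0.02660017, -0.02473459],
       [-0.99098498, -0.023951  , -0.13181468,  0.5879367 ],
       [ 0.13108038,  0.03001022, -0.99091741,  1.28127998],
       [ 0.        ,  0.        ,  0.        ,  1.        ]])}
```

View pics/scene0.png

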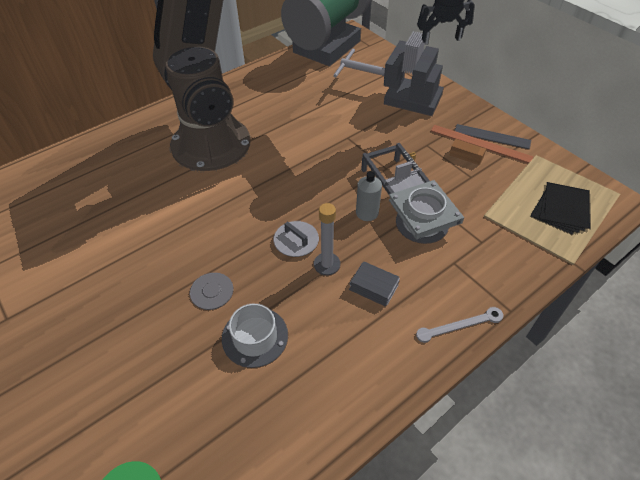

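View pics/top0.png

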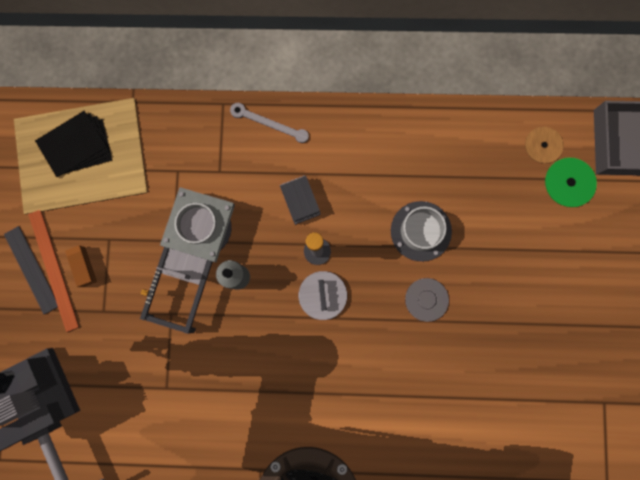

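The top view shows the cover at (323,296), pipe at (422,231), post at (315,243), disc at (427,300), plates at (300,200), the gate unit around (195,235), the can at (232,273) and the brass clip near (145,292). I'll zoom in and measure.

```bash
python3 - <<'E'
from h import *
t=np.load('top0.npz');s=np.load('scene0.npz')
cv2.imwrite('pics/tz1.png',cv2.resize(t['im'][180:340,130:250],None,fx=5/1.4,fy=5/1.4,interpolation=cv2.INTER_CUBIC))
cv2.imwrite('pics/tz2.png',cv2.resize(t['im'][190:330,290:460],None,fx=4,fy=4,interpolation=cv2.INTER_CUBIC))
cv2.imwrite('pics/sz1.png',cv2.resize(s['im'][130:250,340:480],None,fx=5,fy=5,interpolation=cv2.INTER_CUBIC))
P=ctrl.camera_params('top');X=pts(t['d'],P)
def med(u,v): print((u,v),np.round(X[v,u],3))
for q in [(323,296),(308,285),(422,231),(400,250),(427,300),(315,243),(190,222),(232,273),(185,262),(300,200),(145,318),(500,350)]: med(*q)
# masks by height
Z=X[...,2]
for lo,hi,(x0,x1,y0,y1) in [(.05,.07,(385,455,200,262)),(.01,.02,(295,350,270,322)),(.034,.05,(295,350,270,322)),(.06,.07,(150,240,185,280)),(.086,.11,(150,215,240,300))]:
    m=np.zeros(Z.shape,bool);m[y0:y1,x0:x1]=True;m&=(Z>lo)&(Z<hi)
    p=X[m];
    (c,sz,a)=cv2.minAreaRect(p[:,:2].astype(np.float32)) if len(p)>3 else (0,0,0)
    print(lo,hi,len(p),p.mean(0) if len(p) else None,c,sz,a, cv2.minEnclosingCircle(p[:,:2].astype(np.float32)) if len(p)>3 else 0)
E
```

```text
(323, 296) [ 0.453 -0.022  0.046]
(308, 285) [0.479 0.014 0.014]
(422, 231) [ 0.614 -0.251  0.   ]
(400, 250) [ 0.567 -0.199  0.005]
(427, 300) [ 0.452 -0.261  0.011]
(315, 243) [ 0.555 -0.006  0.199]
(190, 222) [0.614 0.287 0.054]
(232, 273) [0.494 0.171 0.132]
(185, 262) [0.522 0.293 0.056]
(300, 200) [0.675 0.038 0.032]
(145, 318) [0.393 0.376 0.057]
(500, 350) [ 0.343 -0.431 -0.004]
0.05 0.07 288 [ 0.61354217 -0.24773045  0.05857755] (0.6127679347991943, -0.247775137424469) (0.09352630376815796, 0.09512495249509811) 45.32841491699219 ((0.6132702827453613, -0.2473849505186081), 0.04873346537351608)
0.01 0.02 1538 [ 0.45529449 -0.02058722  0.01429044] (0.45588189363479614, -0.020043089985847473) (0.10846569389104843, 0.1089530810713768) 1.246706247329712 ((0.455710768699646, -0.02029678225517273), 0.055926382541656494)
0.034 0.05 152 [ 0.45530706 -0.02071425  0.04534632] (0.455767422914505, -0.020570997148752213) (0.0686216875910759, 0.011962410062551498) 7.452548027038574 ((0.45580336451530457, -0.020845863968133926), 0.034688934683799744)
0.06 0.07 2293 [0.59697112 0.270856   0.06554062] (0.5709995627403259, 0.2781026363372803) (0.13159812986850739, 0.21615339815616608) 75.00003051757812 ((0.5723051428794861, 0.2765594720840454), 0.12331518530845642)
0.086 0.11 104 [0.4967337  0.29555928 0.09973714] (0.5301216840744019, 0.28606075048446655) (0.044399991631507874, 0.09353560954332352) 70.4312973022461 ((0.5307667851448059, 0.2853783667087555), 0.05093071237206459)
```

View pics/tz1.png

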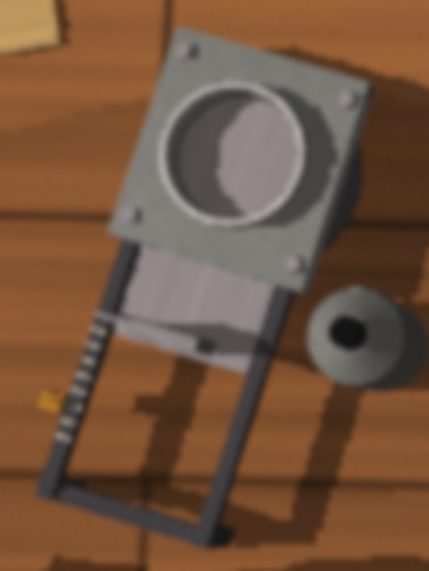

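View pics/tz2.png

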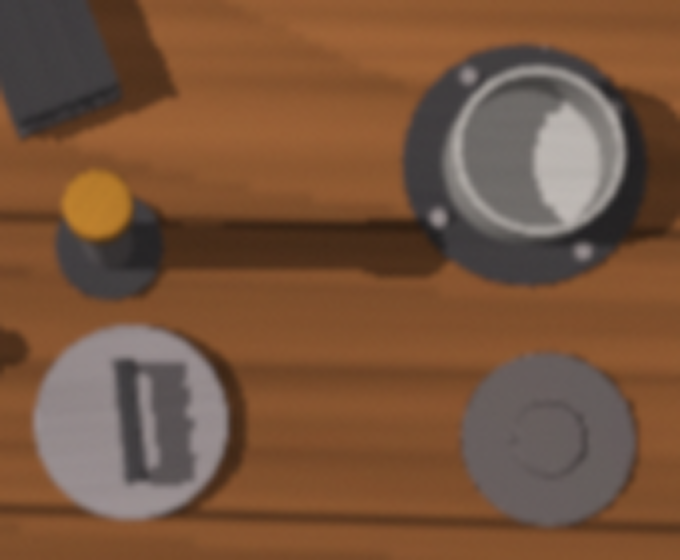

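View pics/sz1.png

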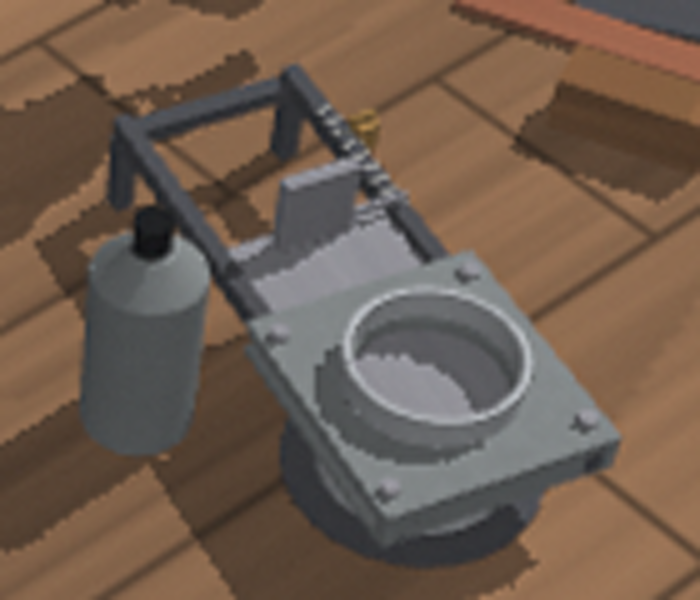

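Crops: the cover's bar runs nearly along image vertical, slightly tilted. The scene crop shows the tab upright at about (385,170) in full pixels, with the clip at about (412,156). Next I'll refine the rim and the cover, and the gate frame, in both views.

```bash
python3 - <<'E'
from h import *
D={}
for n in('top','scene'):
    a=np.load(n+'0.npz');P=ctrl.camera_params(n);D[n]=(a['im'],a['d'],P,pts(a['d'],P))
def fitc(xy):
    A=np.c_[2*xy,np.ones(len(xy))];s=np.linalg.lstsq(A,(xy**2).sum(1),rcond=None)[0];return s[:2],np.sqrt(s[2]+s[:2]@s[:2])
for n,(im,d,P,X) in D.items():
    Z=X[...,2];x,y=X[...,0],X[...,1]
    for nm,c,r,lo,hi,h in [('rim',(.613,-.248),.06,.05,.07,.06),('plate',(.4555,-.0203),.065,.008,.05,.014),('disc',(.452,-.261),.07,.004,.02,.004),('collar',(.61,.277),.056,.076,.095,.084)]:
        m=((x-c[0])**2+(y-c[1])**2<r*r)&(Z>lo)&(Z<hi)
        cs=cv2.findContours(m.astype(np.uint8),cv2.RETR_EXTERNAL,cv2.CHAIN_APPROX_NONE)[0]
        if not cs: print(n,nm,'none');continue
        k=max(cs,key=len)[:,0,:]; 
        w=np.array([ray(P,u,v,h)[:2] for u,v in k]);e=fitc(w)
        for _ in range(3):
            rr=np.abs(np.hypot(*(w-e[0]).T)-e[1]);e=fitc(w[rr<.004])
        print(n,nm,e,len(k),(rr<.004).sum(),'medz',np.median(Z[m]))
    m=((x-.4555)**2+(y+.0203)**2<.0025)&(Z>.034)&(Z<.06);vv,uu=np.nonzero(m)
    w=np.array([ray(P,u,v,.046)[:2] for u,v in zip(uu,vv)],np.float32);print(n,'bar',cv2.minAreaRect(w),np.median(Z[m]))
    # gate: rails/housing
    m=(x>.35)&(x<.72)&(y>.19)&(y<.42)&(Z>.088)&(Z<.11);vv,uu=np.nonzero(m);print(n,'tab px',uu.min(),uu.max(),vv.min(),vv.max(),m.sum())
    p=X[m];print(cv2.minAreaRect(p[(p[:,2]>.088)&(p[:,0]<.54)][:,:2].astype(np.float32)))
    hsv=cv2.cvtColor(im,cv2.COLOR_BGR2HSV);m=(hsv[...,1]>150)&(hsv[...,0]>14)&(hsv[...,0]<30)&(hsv[...,2]>90)&(x>.35)&(x<.55)&(y>.28)&(y<.5)
    vv,uu=np.nonzero(m);print('brass',uu.min() if len(uu) else 0,len(uu),uu.mean() if len(uu) else 0,vv.mean() if len(uu) else 0,X[m].mean(0))
E
```

```text
top rim (array([ 0.61243761, -0.24690785]), np.float64(0.047107761053828134)) 120 120 medz 0.05885206855697745
top plate (array([ 0.45573357, -0.02041786]), np.float64(0.05466948061994604)) 137 137 medz 0.014332912822141747
top disc (array([ 0.45259527, -0.26227326]), np.float64(0.04728842126652672)) 227 173 medz 0.006343949040750637
top collar (array([0.6071751 , 0.26783396]), np.float64(0.045260928677595916)) 115 115 medz 0.08333649833423985
top bar ((0.45575469732284546, -0.020501455292105675), (0.06870169192552567, 0.011952068656682968), 7.8803324699401855) 0.04608640811064626
top tab px 166 226 203 286 167
((0.49480825662612915, 0.2559562921524048), (0.1306200623512268, 0.052454981952905655), 88.94017028808594)
brass 141 42 143.97619047619048 292.07142857142856 [0.4511755  0.38239671 0.0555797 ]
scene rim (array([ 0.61611284, -0.25009102]), np.float64(0.04819449419202415)) 127 127 medz 0.058468283827821786
scene plate (array([ 0.45677929, -0.0226267 ]), np.float64(0.05519394228956229)) 112 112 medz 0.014284267547073697
scene disc (array([ 0.4528568 , -0.26366428]), np.float64(0.047735554597715564)) 161 144 medz 0.006091236303896589
scene collar (array([0.60972462, 0.26427869]), np.float64(0.046118871168987455)) 101 99 medz 0.0816561836403636
scene bar ((0.45976245403289795, -0.02508234605193138), (0.07424087822437286, 0.017280185595154762), 8.647195816040039) 0.044227737654998156
scene tab px 377 411 161 191 117
((0.4971781075000763, 0.25440147519111633), (0.027190759778022766, 0.13228660821914673), 8.168628692626953)
brass 0 0 0 0 [nan nan nan]<stdin>:24: RuntimeWarning: Mean of empty slice.
  ret = um.true_divide(
```

{"name": "jog_arm", "arguments": {"steps": "0 0 0.15 0.039 -0.156 0 0.06; 0 0 0.3 0.078 -0.312 0 0.06; 0 0 0.45 0.117 -0.468 0 0.06; 0 0 0.595 0.156 -0.6255 0 0.06; 0 0 0.595 0.156 -0.6255 0 0.06; 0 0 0.595 0.156 -0.6255 0 0.06; 0 0 0.595 0.156 -0.6255 0 0.06; 0 0 0.595 0.156 -0.6255 0 0.06; 0 0 0.595 0.156 -0.6255 0 0.06; 0 0 0.595 0.156 -0.6255 0 0.06; 0 0 0.595 0.156 -0.6255 0 0.06; 0 0 0.595 0.156 -0.6255 0 0.06; 0 0 0.595 0.156 -0.6255 0 0.06; 0 0 0.595 0.156 -0.6255 0 0.06; 0 0 0.595 0.156 -0.6255 0 0.06; 0 0 0.595 0.156 -0.6255 0 0.06; 0 0 0.595 0.156 -0.6255 0 0.06", "squeeze": 50}}

```text
time: 1.8
tcp_pos: [0.456, -0.0199, 0.2393]
tcp_rot: [0.998, 0.068, 0.0, -0.0]
contact_force: [0.1, -0.5, -0.3]
grip_width: 0.0601
```

{"name": "jog_arm", "arguments": {"steps": "0 0 0 0 0 -0.03 0.06; 0 0 0 0 0 -0.06 0.06; 0 0 0 0 0 -0.09 0.06; 0 0 0 0 0 -0.12 0.06; 0 0 0 0 0 -0.15 0.06; 0 0 0 0 0 -0.15 0.06; 0 0 0 0 0 -0.15 0.06"}}

```text
time: 2.5
tcp_pos: [0.4563, -0.0201, 0.0897]
tcp_rot: [0.998, 0.068, -0.0, 0.0]
contact_force: [0.3, 0.6, 0.4]
grip_width: 0.0604
```

```bash
python3 - <<'E'
from h import *
im,d,P=shot('scene');a=im[180:300,240:380]
im,d,P=shot('top');b=im[230:350,250:390]
cv2.imwrite('pics/v1.png',cv2.resize(np.hstack([a,b]),None,fx=2.8,fy=2.8,interpolation=cv2.INTER_CUBIC))
print(ctrl.get_state()['tcp_pos'])
E
```

```text
[ 0.45728689 -0.02008069  0.09084091]
```

View pics/v1.png

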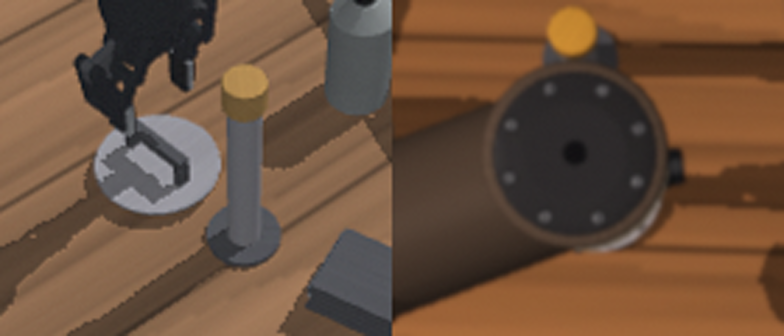

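```bash
python3 - <<'E'
from h import *
im,d,P=shot('top');X=pts(d,P)
x,y,z=X[...,0],X[...,1],X[...,2]
m=(np.hypot(x-.456,y+.02)<.09)&(z>.1)
for lo in np.arange(.1,.5,.02):
    q=m&(z>=lo)&(z<lo+.02)
    if q.sum()>3: print(round(lo,2),q.sum(),np.round([x[q].min(),x[q].max(),y[q].min(),y[q].max()],3))
q=(np.hypot(x-.55,y+.006)<.04)&(z>.19)&(z<.21);print(x[q].min(),x[q].max(),y[q].mean())
E
```

```text
0.16 5 [ 0.451  0.543 -0.077 -0.004]
0.18 84 [ 0.451  0.545 -0.087  0.002]
0.2 6 [ 0.542  0.545 -0.013  0.003]
0.4 68 [ 0.404  0.457 -0.072 -0.018]
0.44 6 [ 0.388  0.401 -0.009  0.023]
0.46 234 [ 0.385  0.484 -0.02   0.069]
0.48 1029 [ 0.388  0.48  -0.01   0.07 ]
0.5406181883457877 0.5755056953899949 -0.005047436260510077
```

The bar sits between the open fingers and the arm's upper parts clear the post. Descending to grip.

{"name": "jog_arm", "arguments": {"steps": "0 0 0 0 0 -0.02 0.06; 0 0 0 0 0 -0.04 0.06; 0 0 0 0 0 -0.052 0.06; 0 0 0 0 0 -0.059 0.06; 0 0 0 0 0 -0.059 0.06; 0 0 0 0 0 -0.059 0.04; 0 0 0 0 0 -0.059 0.02; 0 0 0 0 0 -0.059 0.005; 0 0 0 0 0 -0.059 0.005; 0 0 0 0 0 -0.059 0.005; 0 0 0 0 0 -0.059 0.005; 0 0 0 0 0 -0.059 0.005"}}

```text
time: 3.85
tcp_pos: [0.4565, -0.0208, 0.031]
tcp_rot: [0.998, 0.067, 0.001, -0.0]
contact_force: [-1.2, 0.5, 6.2]
grip_width: 0.0109
```

{"name": "jog_arm", "arguments": {"steps": "0 0 0 0 0 0.01 0.005; 0 0 0 0 0 0.025 0.005; 0 0 0 0 0 0.045 0.005; 0 0 0 0 0 0.065 0.005; 0 0 0 0 0 0.085 0.005; 0 0 0 0 0 0.1 0.005; 0 0 0 0 0 0.1 0.005; 0 0 0 0 0 0.1 0.005"}}

```text
time: 4.65
tcp_pos: [0.4557, -0.021, 0.1302]
tcp_rot: [0.998, 0.067, 0.0, -0.0]
contact_force: [-1.6, 0.6, -4.6]
grip_width: 0.011
```

```bash
python3 - <<'E'
from h import *
im,d,P=shot('scene');a=im[140:300,220:380]
cv2.imwrite('pics/v2.png',cv2.resize(a,None,fx=3.5,fy=3.5,interpolation=cv2.INTER_CUBIC))
print(ctrl.get_state()['tcp_pos'],ctrl.get_state()['contact_force'])
E
```

```text
[ 0.45536912 -0.02110258  0.12967972] [-0.02649365  0.08112796 -5.06115781]
```

View pics/v2.png

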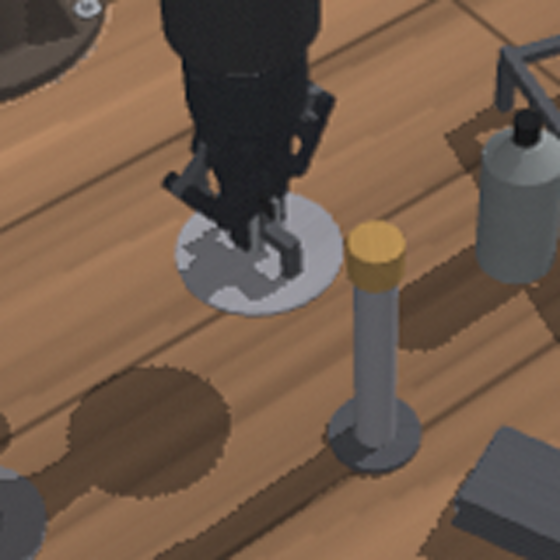

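The cover is held level, with about 4–5 N of weight. Carrying it past the post on the -y side.

{"name": "jog_arm", "arguments": {"steps": "0 0 0 0 -0.01 0 0.005; 0 0 0 0 -0.03 0 0.005; 0 0 0 0 -0.055 0 0.005; 0 0 0 0.01 -0.08 0 0.005; 0 0 0 0.025 -0.105 0 0.005; 0 0 0 0.045 -0.13 0 0.005; 0 0 0 0.065 -0.155 0 0.005; 0 0 0 0.09 -0.18 0 0.005; 0 0 0 0.115 -0.2 0 0.005; 0 0 0 0.135 -0.215 0 0.005; 0 0 0 0.15 -0.223 0 0.005; 0 0 0 0.157 -0.2265 0 0.005; 0 0 0 0.157 -0.2265 0 0.005; 0 0 0 0.157 -0.2265 0 0.005; 0 0 0 0.157 -0.2265 0 0.005"}}

```text
time: 6.2
tcp_pos: [0.6123, -0.2469, 0.1302]
tcp_rot: [0.998, 0.067, -0.0, -0.0]
contact_force: [-0.0, 0.5, -3.8]
grip_width: 0.0108
```

```bash
python3 - <<'E'
from h import *
im,d,P=shot('scene');a=im[230:390,170:340]
print(ctrl.get_state()['tcp_pos'],ctrl.get_state()['contact_force'])
X=pts(d,P);x,y,Z=X[...,0],X[...,1],X[...,2]
m=(np.hypot(x-.612,y+.247)<.065)&(Z>.105)&(Z<.122)
p=X[m];A=np.c_[p[:,:2]-[.612,-.247],np.ones(len(p))];c=np.linalg.lstsq(A,p[:,2],rcond=None)[0];r=np.abs(p[:,2]-A@c);c=np.linalg.lstsq(A[r<.003],p[r<.003,2],rcond=None)[0];print('plane',c,len(p))
mm=np.zeros_like(m);mm[m]=r<.003
k=max(cv2.findContours(mm.astype(np.uint8),0,1)[0],key=len)[:,0]
w=np.array([ray(P,u,v,c[2])[:2] for u,v in k])
def fitc(xy):
    A=np.c_[2*xy,np.ones(len(xy))];s=np.linalg.lstsq(A,(xy**2).sum(1),rcond=None)[0];return s[:2],np.sqrt(s[2]+s[:2]@s[:2])
e=fitc(w)
for _ in range(4):
    q=np.abs(np.hypot(*(w-e[0]).T)-e[1])<.004;e=fitc(w[q])
print(e,q.sum(),len(w))
cv2.imwrite('pics/v3.png',cv2.resize(a,None,fx=3.5,fy=3.5,interpolation=cv2.INTER_CUBIC))
im,d,P=shot('top');cv2.imwrite('pics/v3t.png',cv2.resize(im[160:300,350:500],None,fx=3.5,fy=3.5,interpolation=cv2.INTER_CUBIC))
E
```

```text
[ 0.61250637 -0.2469233   0.13049668] [ 0.23962233 -0.34982396 -3.56084998]
plane [ 0.00087002 -0.00080613  0.11296913] 1413
(array([ 0.61978762, -0.24879039]), np.float64(0.049270452470940446)) 66 187
```

View pics/v3.png

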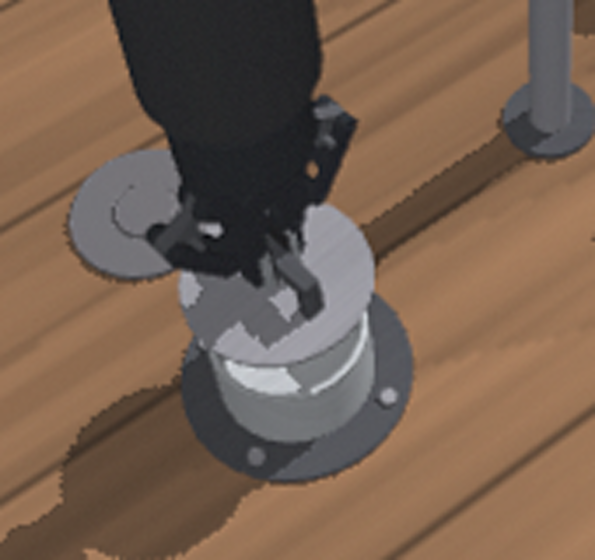

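View pics/v3t.png

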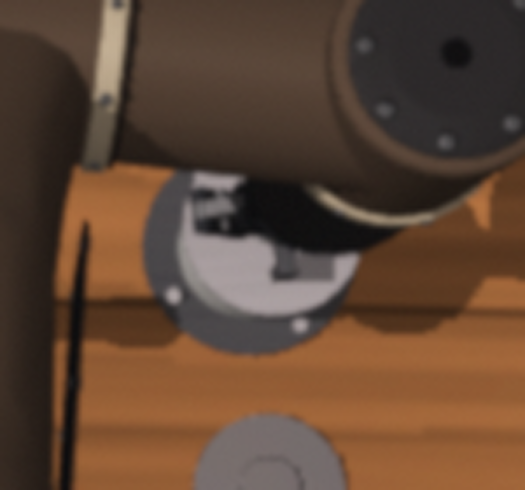

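The cover hovers level (tilt about 0.001 rad) over the pipe. I'll cross-check the rim and cover centres with known-radius edge fits.

```bash
python3 - <<'E'
from h import *
from scipy.optimize import least_squares
def fk(w,r,c0):
    return least_squares(lambda c:np.hypot(*(w-c).T)-r,c0,loss='soft_l1',f_scale=.0007)
for n in('top','scene'):
    a=np.load(n+'0.npz');P=ctrl.camera_params(n);im,d=a['im'],a['d'];X=pts(d,P);x,y,Z=X[...,0],X[...,1],X[...,2]
    g=cv2.GaussianBlur(cv2.cvtColor(im,cv2.COLOR_BGR2GRAY),(3,3),0)
    ed=cv2.Canny(g,40,90);vv,uu=np.nonzero(ed)
    for nm,c,r,h in [('rim out',(.614,-.248),.048,.06),('rim in',(.614,-.248),.044,.06),('plate',(.456,-.021),.056,.014),('flange',(.614,-.248),.072,.006)]:
        w=np.array([ray(P,u,v,h)[:2] for u,v in zip(uu,vv)]);q=np.abs(np.hypot(*(w-c).T)-r)<.006
        s=fk(w[q],r,c);res=np.abs(s.fun);print(n,nm,s.x.round(4),q.sum(),np.median(res).round(4))
im,d,P=shot('scene');np.savez('s3.npz',im=im,d=d)
g=cv2.GaussianBlur(cv2.cvtColor(im,cv2.COLOR_BGR2GRAY),(3,3),0);ed=cv2.Canny(g,40,90);vv,uu=np.nonzero(ed)
for c in [(.6123,-.247),(.617,-.250)]:
    for h in (.113,.1145):
        w=np.array([ray(P,u,v,h)[:2] for u,v in zip(uu,vv)]);q=np.abs(np.hypot(*(w-c).T)-.056)<.005
        s=fk(w[q],.056,c);print('held',h,s.x.round(4),q.sum(),np.median(np.abs(s.fun)))
E
```

```text
top rim out [ 0.6142 -0.2477] 209 0.0018
top rim in [ 0.6138 -0.2493] 215 0.0028
top plate [ 0.4566 -0.0194] 192 0.0008
top flange [ 0.6132 -0.2473] 176 0.0008
scene rim out [ 0.6135 -0.2484] 237 0.0013
scene rim in [ 0.6142 -0.2489] 240 0.0029
scene plate [ 0.4556 -0.0222] 162 0.001
scene flange [ 0.6144 -0.2497] 264 0.0015
held 0.113 [ 0.6119 -0.2482] 176 0.0014710082744882405
held 0.1145 [ 0.6125 -0.2484] 174 0.001376671527167219
held 0.113 [ 0.6161 -0.2491] 170 0.002127486433906308
held 0.1145 [ 0.6159 -0.2492] 168 0.0017329882967678616
```

{"name": "jog_arm", "arguments": {"steps": "0 0 0 0.0015 -0.001 0 0.005; 0 0 0 0.0015 -0.001 -0.01 0.005; 0 0 0 0.0015 -0.001 -0.02 0.005; 0 0 0 0.0015 -0.001 -0.028 0.005; 0 0 0 0.0015 -0.001 -0.034 0.005; 0 0 0 0.0015 -0.001 -0.038 0.005; 0 0 0 0.0015 -0.001 -0.041 0.005; 0 0 0 0.0015 -0.001 -0.044 0.005; 0 0 0 0.0015 -0.001 -0.046 0.005; 0 0 0 0.0015 -0.001 -0.046 0.005"}}

```text
time: 7.35
tcp_pos: [0.6146, -0.2484, 0.0841]
tcp_rot: [0.998, 0.067, -0.0, -0.0]
contact_force: [-0.3, -0.3, -3.8]
grip_width: 0.011
```

{"name": "jog_arm", "arguments": {"steps": "0 0 0 0 0 -0.001 0.005; 0 0 0 0 0 -0.002 0.005; 0 0 0 0 0 -0.003 0.005; 0 0 0 0 0 -0.003 0.005; 0 0 0 0 0 -0.003 0.005"}}

```text
time: 7.85
tcp_pos: [0.6147, -0.2484, 0.0813]
tcp_rot: [0.998, 0.067, 0.0, 0.0]
contact_force: [0.2, -0.3, -3.6]
grip_width: 0.0106
```

```bash
cat >seat.py <<'E'
from h import *
im,d,P=shot('scene');a=im[230:390,170:340]
s=ctrl.get_state();print(s['tcp_pos'],s['contact_force'])
X=pts(d,P);x,y,Z=X[...,0],X[...,1],X[...,2]
m=(np.hypot(x-.614,y+.248)<.052)&(Z>.055)&(Z<.075)
p=X[m];A=np.c_[p[:,:2]-[.614,-.248],np.ones(len(p))];c=np.linalg.lstsq(A,p[:,2],rcond=None)[0]
for _ in range(3): r=np.abs(p[:,2]-A@c);c=np.linalg.lstsq(A[r<.003],p[r<.003,2],rcond=None)[0]
print('plane',c,len(p))
import sys
cv2.imwrite(sys.argv[1],cv2.resize(a,None,fx=3.5,fy=3.5,interpolation=cv2.INTER_CUBIC))
E
python3 seat.py pics/v4.png
```

```text
[ 0.61466805 -0.24844181  0.08135616] [-4.93591500e-01  1.71701696e-03 -4.10496071e+00]
plane [ 0.00113752 -0.00376153  0.0641537 ] 1088
```

View pics/v4.png

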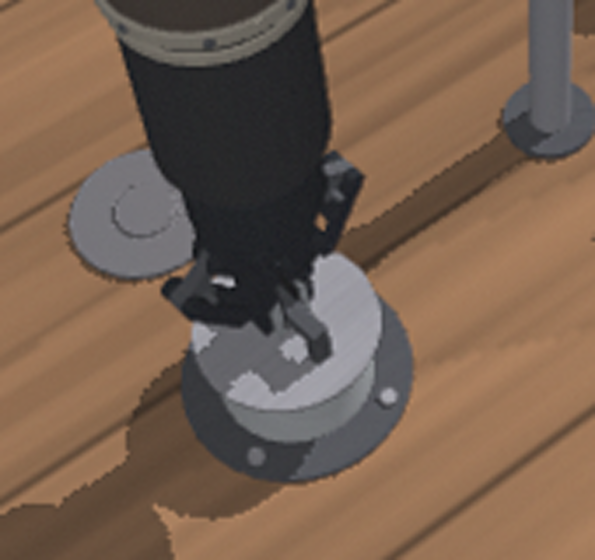

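Nearly seated: the plate top reads 64 mm, but the wrist still carries the weight. Lowering to contact.

{"name": "jog_arm", "arguments": {"steps": "0 0 0 0 0 -0.0005 0.005; 0 0 0 0 0 -0.001 0.005; 0 0 0 0 0 -0.001 0.005"}}

```text
time: 8.2
tcp_pos: [0.6147, -0.2485, 0.0811]
tcp_rot: [0.998, 0.067, 0.0, 0.0]
contact_force: [-3.2, 1.7, 5.0]
grip_width: 0.011
```

{"name": "jog_arm", "arguments": {"steps": "0 0 0 0 0 0 0.014; 0 0 0 0 0 0 0.018; 0 0 0 0 0 0 0.03; 0 0 0 0 0 0 0.045; 0 0 0 0 0 0 0.06; 0 0 0 0 0 0 0.06; 0 0 0 0 0 0 0.06; 0 0 0 0 0 0.01 0.06; 0 0 0 0 0 0.03 0.06; 0 0 0 0 0 0.06 0.06; 0 0 0 0 0 0.1 0.06; 0 0 0 0 0 0.14 0.06; 0 0 0 0 0 0.17 0.06; 0 0 0 0 0 0.17 0.06"}}

```text
time: 9.6
tcp_pos: [0.6168, -0.2493, 0.2571]
tcp_rot: [0.998, 0.067, 0.005, 0.002]
contact_force: [0.6, 0.1, 1.5]
grip_width: 0.06
```

```bash
python3 seat.py pics/v5.png
```

```text
[ 0.61575104 -0.24871265  0.25414429] [-0.22402142  0.11841718 -0.68690306]
plane [ 0.00144858 -0.00238227  0.06410703] 1494
```

View pics/v5.png

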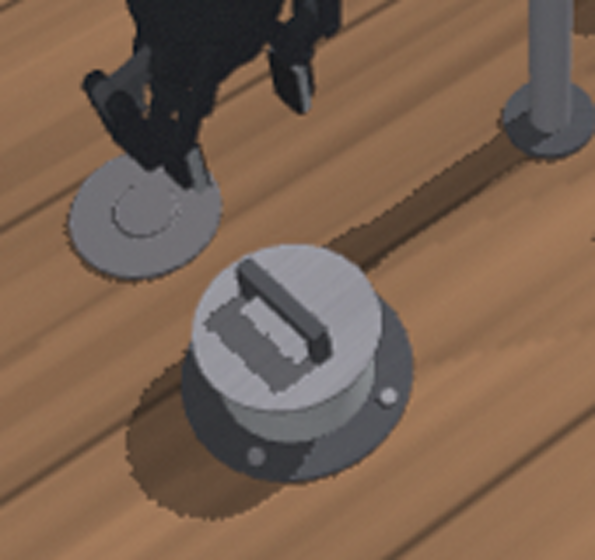

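The cover is seated: plate top 64.1 mm, tilt about 0.003 rad, handle free. Now measuring the gate.

```bash
python3 - <<'E'
from h import *
from scipy.optimize import least_squares
for n in('top','scene'):
    im,d,P=shot(n);np.savez(n+'5.npz',im=im,d=d)
    X=pts(d,P);x,y,Z=X[...,0],X[...,1],X[...,2]
    g=cv2.GaussianBlur(cv2.cvtColor(im,cv2.COLOR_BGR2GRAY),(3,3),0);vv,uu=np.nonzero(cv2.Canny(g,40,90))
    w=np.array([ray(P,u,v,.084)[:2] for u,v in zip(uu,vv)]);c=np.array([.6085,.266])
    for _ in range(3):
        q=np.abs(np.hypot(*(w-c).T)-.046)<.005;s=least_squares(lambda c:np.hypot(*(w[q]-c).T)-.046,c,loss='soft_l1',f_scale=.0007);c=s.x
    print(n,'collar',c,q.sum(),np.median(abs(s.fun)))
    m=(np.hypot(x-.6085,y-.266)<.1)&(Z>.0615)&(Z<.07)
    m=cv2.morphologyEx(m.astype(np.uint8),cv2.MORPH_OPEN,np.ones((3,3)))
    k=max(cv2.findContours(m,0,1)[0],key=cv2.contourArea)[:,0]
    r=cv2.minAreaRect(np.array([ray(P,u,v,.066)[:2] for u,v in k],np.float32));print('housing',r)
    m=(x>.35)&(x<.56)&(y>.2)&(y<.42)&(Z>.088)&(Z<.115)&~((np.hypot(x-.49,y-.17)<.06));vv,uu=np.nonzero(m);print('tab',len(uu),X[m].mean(0),[ (u,v) for u,v in zip(uu,vv)][:60:6])
t=np.load('top5.npz')['im'][235:335,135:225];s=np.load('scene5.npz')['im'][140:200,375:425]
cv2.imwrite('pics/g1.png',cv2.resize(t,None,fx=6,fy=6,interpolation=cv2.INTER_LINEAR))
cv2.imwrite('pics/g2.png',cv2.resize(s,None,fx=10,fy=10,interpolation=cv2.INTER_LINEAR))
E
```

```text
top collar [0.60929286 0.26964745] 179 0.0018671161560625468
housing ((0.5788900852203369, 0.30929744243621826), (0.12863564491271973, 0.064271941781044), 34.24357604980469)
tab 95 [0.49115273 0.29861528 0.10044791] [(np.int64(167), np.int64(270)), (np.int64(168), np.int64(271)), (np.int64(174), np.int64(271)), (np.int64(171), np.int64(272)), (np.int64(177), np.int64(272)), (np.int64(172), np.int64(273)), (np.int64(178), np.int64(273)), (np.int64(171), np.int64(274)), (np.int64(177), np.int64(274)), (np.int64(183), np.int64(274))]
scene collar [0.60642977 0.26653558] 128 0.002158428755107678
housing ((0.60837721824646, 0.26602327823638916), (0.1318892240524292, 0.14246465265750885), 74.79120635986328)
tab 95 [0.49326044 0.29603827 0.09722271] [(np.int64(410), np.int64(161)), (np.int64(404), np.int64(163)), (np.int64(410), np.int64(163)), (np.int64(405), np.int64(164)), (np.int64(411), np.int64(164)), (np.int64(402), np.int64(165)), (np.int64(408), np.int64(165)), (np.int64(398), np.int64(166)), (np.int64(404), np.int64(166)), (np.int64(410), np.int64(166))]
```

View pics/g1.png

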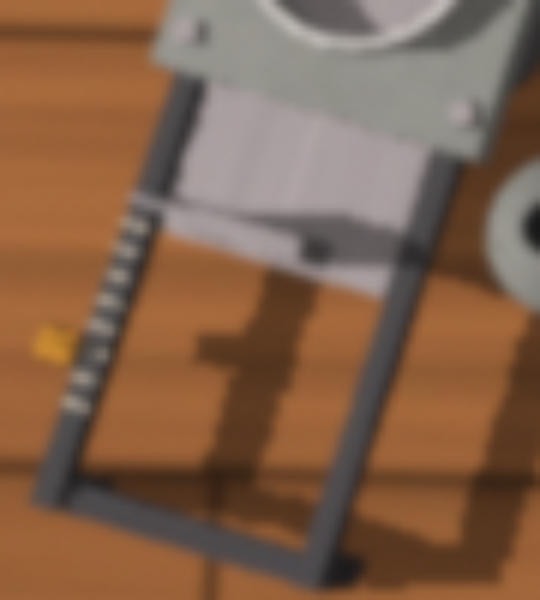

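View pics/g2.png

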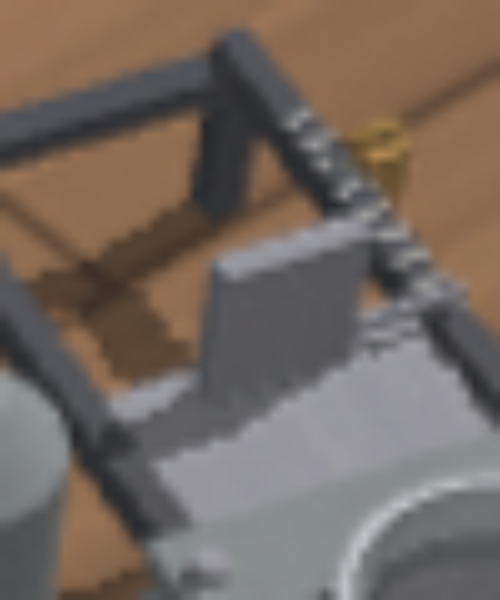

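Top crop: pointer tip at about (135,197) of the crop and brass clip spanning (35–75, 325–365), with a dark or brass sliver crossing the ticks near (95,355). Zooming in on the clip and pointer.

```bash
python3 - <<'E'
from h import *
t=np.load('top5.npz');s=np.load('scene5.npz')
cv2.imwrite('pics/g3.png',cv2.resize(t['im'][262:307,136:176],None,fx=13,fy=13,interpolation=cv2.INTER_NEAREST))
cv2.imwrite('pics/g4.png',cv2.resize(s['im'][148:178,398:428],None,fx=18,fy=18,interpolation=cv2.INTER_NEAREST))
P=ctrl.camera_params('top')
for a,b in [((180,80),(35,500)),((430,160),(310,580))]:
    A=ray(P,135+a[0]/6,235+a[1]/6,.06);B=ray(P,135+b[0]/6,235+b[1]/6,.06);print(A,B,np.degrees(np.arctan2(*(A-B)[1::-1])))
for n,z in(('top',t),('scene',s)):
    P=ctrl.camera_params(n);X=pts(z['d'],P);hsv=cv2.cvtColor(z['im'],cv2.COLOR_BGR2HSV)
    m=(hsv[...,1]>140)&(hsv[...,0]>15)&(hsv[...,0]<32)&(np.hypot(X[...,0]-.45,X[...,1]-.38)<.06)
    vv,uu=np.nonzero(m);print(n,len(uu)); print([(u,v,*X[v,u].round(3)) for u,v in zip(uu,vv)][:30])
E
```

```text
[0.55115609 0.3394965  0.06      ] [0.39235197 0.38399535 0.06      ] -15.653522673578651
[0.52320665 0.2426812  0.06      ] [0.36587233 0.27906147 0.06      ] -13.019629958015054
top 34
[(np.int64(143), np.int64(289), np.float64(0.46), np.float64(0.403), np.float64(0.002)), (np.int64(142), np.int64(290), np.float64(0.455), np.float64(0.385), np.float64(0.063)), (np.int64(143), np.int64(290), np.float64(0.456), np.float64(0.383), np.float64(0.063)), (np.int64(144), np.int64(290), np.float64(0.456), np.float64(0.381), np.float64(0.062)), (np.int64(145), np.int64(290), np.float64(0.456), np.float64(0.378), np.float64(0.064)), (np.int64(146), np.int64(290), np.float64(0.456), np.float64(0.378), np.float64(0.056)), (np.int64(141), np.int64(291), np.float64(0.455), np.float64(0.407), np.float64(0.004)), (np.int64(142), np.int64(291), np.float64(0.453), np.float64(0.384), np.float64(0.063)), (np.int64(143), np.int64(291), np.float64(0.454), np.float64(0.385), np.float64(0.054)), (np.int64(144), np.int64(291), np.float64(0.453), np.float64(0.38), np.float64(0.063)), (np.int64(145), np.int64
[... 1063 characters left out ...]
nt64(293), np.float64(0.449), np.float64(0.38), np.float64(0.069)), (np.int64(144), np.int64(293), np.float64(0.449), np.float64(0.379), np.float64(0.067)), (np.int64(145), np.int64(293), np.float64(0.449), np.float64(0.377), np.float64(0.066)), (np.int64(146), np.int64(293), np.float64(0.449), np.float64(0.373), np.float64(0.069)), (np.int64(147), np.int64(293), np.float64(0.449), np.float64(0.37), np.float64(0.071)), (np.int64(142), np.int64(294), np.float64(0.446), np.float64(0.384), np.float64(0.063)), (np.int64(143), np.int64(294), np.float64(0.447), np.float64(0.382), np.float64(0.062)), (np.int64(144), np.int64(294), np.float64(0.447), np.float64(0.378), np.float64(0.066))]
scene 0
[]
```

View pics/g3.png

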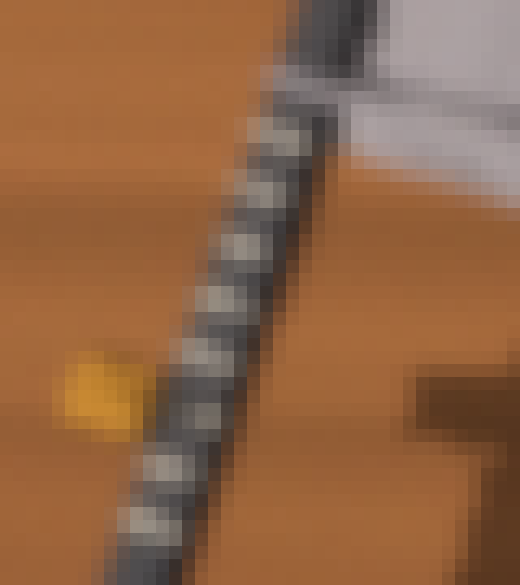

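View pics/g4.png

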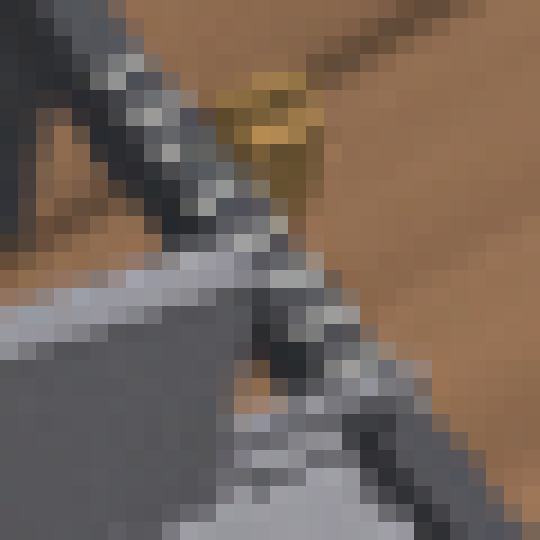

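```bash
cat >gate.py <<'E'
from h import *
th=np.radians(-14.8);gx=np.array([np.cos(th),np.sin(th)]);gy=np.array([-gx[1],gx[0]]);B=np.array([.6080,.2675])
def G(p): d=np.array(p)[:2]-B;return np.round([d@gx,d@gy],4)
E
python3 - <<'E'
from gate import *
t=np.load('top5.npz');s=np.load('scene5.npz');P=ctrl.camera_params('top');Q=ctrl.camera_params('scene')
print('ptr',G(ray(P,156.9,268,.063)),G(ray(P,159.5,269,.063)))
print('ptr scene',[G(ray(Q,398+u/18-.5,148+v/18-.5,.063)) for u,v in((420,370),(380,385))])
print('clip top',[G(ray(P,143.8,292.3,z)) for z in(.060,.066)],'sliver',G(ray(P,147.6,292.3,.064)))
print('clip scene',[G(ray(Q,398+270/18-.5,148+v/18-.5,z)) for v,z in((115,.066),(90,.066),(125,.066))])
for n,z,p in(('top',t,P),('scene',s,Q)):
    X=pts(z['d'],p);g=(X[...,:2]-B);a=g@gx;b=g@gy
    m=(abs(a+.122)<.03)&(abs(b)<.04)&(X[...,2]>.09)&(X[...,2]<.112)
    print(n,m.sum(),np.percentile(a[m],[3,50,97]).round(4),np.percentile(b[m],[3,50,97]).round(4),np.median(X[m][:,2]))
    m&=X[...,2]>.0985;vv,uu=np.nonzero(m);w=np.array([ray(p,u,v,.101)[:2] for u,v in zip(uu,vv)],np.float32);r=cv2.minAreaRect(w);print(r,G(r[0]))
    # blade/rail directions: fit rail pts
    for sgn in(1,-1):
        m=(abs(b-sgn*.052)<.012)&(a>-.22)&(a<-.09)&(abs(X[...,2]-.06)<.004)
        l=np.polyfit(a[m],b[m],1);print('rail',sgn,l,m.sum())
can=pts(t['d'],P);m=(np.hypot(can[...,0]-.49,can[...,1]-.17)<.05)&(can[...,2]>.05);print('can',G(can[m].mean(0)))
E
```

```text
ptr [-0.121   0.0577] [-0.1215  0.0513]
ptr scene [array([-0.1233,  0.0578]), array([-0.1229,  0.0508])]
clip top [array([-0.1813,  0.0698]), array([-0.181 ,  0.0678])] sliver [-0.1787  0.0602]
clip scene [array([-0.1778,  0.0633]), array([-0.1827,  0.0661]), array([-0.1759,  0.0622])]
top 93 [-0.1256 -0.1209 -0.1162] [-0.0199  0.0006  0.0217] 0.10048663028642751
((0.4918456971645355, 0.29948073625564575), (0.044304393231868744, 0.008931079879403114), 75.03775024414062) [-0.1205  0.0012]
rail 1 [-0.0286197   0.04872286] 279
rail -1 [ 0.00752435 -0.04875652] 256
scene 86 [-0.1243 -0.118  -0.1127] [-0.0214 -0.002   0.0182] 0.09921311205882456
((0.4938138723373413, 0.2971433699131012), (0.04225357994437218, 0.013310495764017105), 74.79492950439453) [-0.118  -0.0005]
rail 1 [-0.02101274  0.04854045] 153
rail -1 [ 0.00667623 -0.05082799] 155
can [-0.0889 -0.1185]
```

{"name": "jog_arm", "arguments": {"steps": "0 0 0.12 -0.01 0.045 0.01 0.04; 0 0 0.24 -0.02 0.09 0.01 0.04; 0 0 0.36 -0.03 0.135 0.01 0.04; 0 0 0.48 -0.04 0.18 0.01 0.04; 0 0 0.6 -0.05 0.225 0.01 0.04; 0 0 0.72 -0.06 0.27 0.01 0.04; 0 0 0.84 -0.07 0.315 0.01 0.04; 0 0 0.96 -0.08 0.36 0.01 0.04; 0 0 1.08 -0.09 0.405 0.01 0.04; 0 0 1.175 -0.1 0.45 0.01 0.04; 0 0 1.175 -0.11 0.495 0.01 0.04; 0 0 1.175 -0.122 0.547 0.01 0.04; 0 0 1.175 -0.122 0.547 0.01 0.04; 0 0 1.175 -0.122 0.547 0.01 0.04; 0 0 1.175 -0.122 0.547 0.01 0.04; 0 0 1.175 -0.122 0.547 0.01 0.04", "squeeze": 60}}

```text
time: 11.35
tcp_pos: [0.4928, 0.2973, 0.2601]
tcp_rot: [0.794, 0.608, -0.0, 0.0]
contact_force: [0.1, -0.2, -0.4]
grip_width: 0.04
```

```bash
python3 - <<'E'
from gate import *
s=ctrl.get_state();print(s['tcp_pos'],s['tcp_rot'],s['q'],s['grip_width'],G(s['tcp_pos']))
r=s['tcp_rot'];print(np.degrees(2*np.arctan2(r[1],r[0])))
E
```

```text
[0.49283355 0.29732082 0.26005444] [ 7.93677073e-01  6.08339195e-01 -3.44315267e-04  9.27099626e-05] [ 8.82581019e-01  1.83332393e-01 -1.80482889e-01  2.62433917e-05
 -1.20769378e+00  1.99613880e+00] 0.04004446641399713 [-0.119  -0.0006]
74.9390308096207
```

{"name": "jog_arm", "arguments": {"steps": "0 0 0 -0.0007 0.001 -0.03 0.04; 0 0 0 -0.0007 0.001 -0.06 0.04; 0 0 0 -0.0007 0.001 -0.09 0.04; 0 0 0 -0.0007 0.001 -0.12 0.04; 0 0 0 -0.0007 0.001 -0.14 0.04; 0 0 0 -0.0007 0.001 -0.14 0.04"}}

```text
time: 11.95
tcp_pos: [0.491, 0.2969, 0.1176]
tcp_rot: [0.794, 0.608, -0.003, 0.0]
contact_force: [-0.4, 0.2, 0.4]
grip_width: 0.0402
```

```bash
python3 - <<'E'
from gate import *
s=ctrl.get_state();print(s['tcp_pos'],s['contact_force'],G(s['tcp_pos']))
im,d,P=shot('scene');cv2.imwrite('pics/p1.png',cv2.resize(im[110:240,340:480],None,fx=4.5,fy=4.5,interpolation=cv2.INTER_CUBIC))
E
```

```text
[0.49097342 0.29693678 0.11757977] [-0.35173386  0.16428892  0.41498277] [-0.1207 -0.0014]
```

View pics/p1.png

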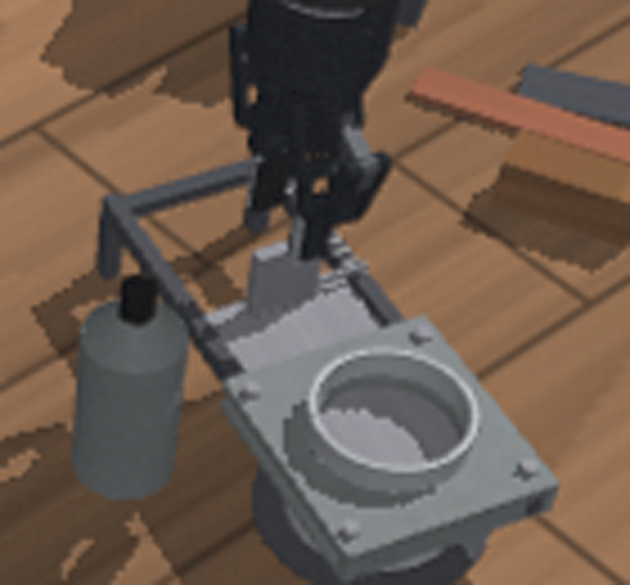

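The fingers straddle the tab, the can is well clear, and the near finger is ahead of the tab face. Descending and closing.

{"name": "jog_arm", "arguments": {"steps": "0 0 0 0 0 -0.012 0.04; 0 0 0 0 0 -0.026 0.04; 0 0 0 0 0 -0.038 0.04; 0 0 0 0 0 -0.044 0.04; 0 0 0 0 0 -0.044 0.04; 0 0 0 0 0 -0.044 0.03; 0 0 0 0 0 -0.044 0.02; 0 0 0 0 0 -0.044 0.014; 0 0 0 0 0 -0.044 0.005; 0 0 0 0 0 -0.044 0.005; 0 0 0 0 0 -0.044 0.005; 0 0 0 0 0 -0.044 0.005"}}

```text
time: 13.2
tcp_pos: [0.4923, 0.2998, 0.0769]
tcp_rot: [0.793, 0.609, 0.0, -0.0]
contact_force: [-0.1, -0.7, 5.2]
grip_width: 0.0093
```

```bash
python3 - <<'E'
from gate import *
s=ctrl.get_state();print(s['tcp_pos'],s['contact_force'],G(s['tcp_pos']),s['grip_width'])
E
```

```text
[0.49226018 0.29980737 0.07691745] [-0.13519365 -0.70502588  5.15609871] [-0.1202  0.0017] 0.009339680910298983
```

{"name": "jog_arm", "arguments": {"steps": "0 0 0 -0.0048 0.0013 0 0.005; 0 0 0 -0.0097 0.0026 0 0.005; 0 0 0 -0.0145 0.0039 0 0.005; 0 0 0 -0.0193 0.0052 0 0.005; 0 0 0 -0.0241 0.0065 0 0.005; 0 0 0 -0.029 0.0078 0 0.005; 0 0 0 -0.0338 0.0091 0 0.005; 0 0 0 -0.0386 0.0104 0 0.005; 0 0 0 -0.0435 0.0116 0 0.005; 0 0 0 -0.0483 0.0129 0 0.005; 0 0 0 -0.0531 0.0142 0 0.005; 0 0 0 -0.0531 0.0142 0 0.005; 0 0 0 -0.0531 0.0142 0 0.005"}}

```text
time: 14.5
tcp_pos: [0.4397, 0.314, 0.0769]
tcp_rot: [0.793, 0.609, 0.001, 0.0]
contact_force: [4.6, -2.9, 4.0]
grip_width: 0.0093
```

```bash
cat > look.py <<'E'
from gate import *
import sys
k=sys.argv[1]
s=ctrl.get_state();print(s['tcp_pos'],s['contact_force'],G(s['tcp_pos']),s['grip_width'])
im,d,P=shot('scene');np.savez('sl.npz',im=im,d=d);cv2.imwrite(f'pics/{k}s.png',cv2.resize(im[135:180,385:430],None,fx=13,fy=13,interpolation=cv2.INTER_NEAREST))
im,d,P=shot('top');np.savez('tl.npz',im=im,d=d);cv2.imwrite(f'pics/{k}t.png',cv2.resize(im[262:307,130:175],None,fx=13,fy=13,interpolation=cv2.INTER_NEAREST))
E
python3 look.py l1
```

```text
[0.43969781 0.31402644 0.07690777] [ 4.63869286 -2.88732862  4.02121272] [-0.1746  0.002 ] 0.00934581667941183
```

View pics/l1s.png

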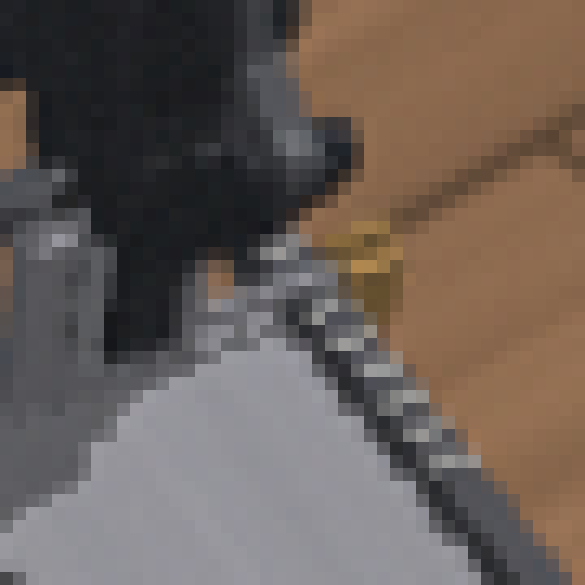

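View pics/l1t.png

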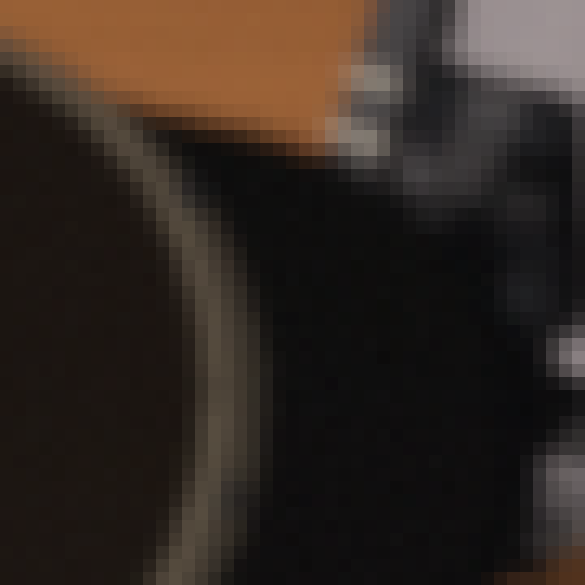

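```bash
python3 - <<'E'
from gate import *
th=np.radians(-15);gx=np.array([np.cos(th),np.sin(th)]);import gate;gate.gx=gx;gate.gy=np.array([-gx[1],gx[0]])
P=ctrl.camera_params('top');Q=ctrl.camera_params('scene')
for u,v in((159,268),(156.6,267.6)): print('ptr0 top',G(ray(P,u,v,.063)))
for u,v in((143.9,292),(143.4,291.9)): print('clip top',G(ray(P,u,v,.063)))
t=np.load('top0.npz')['im'];hsv=cv2.cvtColor(t,cv2.COLOR_BGR2HSV)
# weighted brass centroid averaged
m=(hsv[...,0]>14)&(hsv[...,0]<32)&(hsv[...,1]>150);m[:285]=0;m[300:]=0;m[:,:137]=0;m[:,150:]=0
vv,uu=np.nonzero(m);g=np.array([G(ray(P,u,v,.063)) for u,v in zip(uu,vv)]);print('brass ext',g.min(0),g.max(0),g.mean(0),len(g))
for x,y in zip(uu,vv): pass
# scene: project hypotheses
def W(a,b,z): return np.r_[B+a*gate.gx+b*gate.gy,z]
f=lambda a,b,z:((np.array(proj(Q,W(a,b,z)))+.5-[385,135])*13).round()
print('ptr pred -.1755',f(-.1755,.045,.063),f(-.1755,.057,.063))
for a in(-.178,-.181,-.184): print(a,'block top corners in crop',f(a-.006,.057,.063),f(a+.006,.057,.063),f(a+.006,.071,.063),f(a-.006,.071,.063), 'bottom',f(a+.006,.071,.045))
print('tick rail edge z.06',f(-.12,.057,.06))
E
```

```text
ptr0 top [-0.1198  0.0527]
ptr0 top [-0.1205  0.0582]
clip top [-0.1807  0.0681]
clip top [-0.1808  0.0693]
brass ext [-0.1876  0.06  ] [-0.1743  0.0759] [-0.18080952  0.06791429] 42
ptr pred -.1755 [293. 294.] [344. 278.]
-0.178 block top corners in crop [324. 253.] [352. 288.] [412. 270.] [383. 235.] bottom [400. 335.]
-0.181 block top corners in crop [317. 244.] [345. 279.] [404. 261.] [376. 226.] bottom [393. 326.]
-0.184 block top corners in crop [310. 235.] [338. 270.] [397. 252.] [368. 217.] bottom [385. 317.]
tick rail edge z.06 [478. 459.]
```

Pointer is now about 5.5 mm short of the clip. The two views agree: clip at about -181 mm and pointer at about -175 mm in gate coordinates. Pulling the rest.

{"name": "jog_arm", "arguments": {"steps": "0 0 0 -0.0018 0.0005 0 0.005; 0 0 0 -0.0036 0.001 0 0.005; 0 0 0 -0.0055 0.0015 0 0.005; 0 0 0 -0.0055 0.0015 0 0.005; 0 0 0 -0.0055 0.0015 0 0.005"}}

```text
time: 15.1
tcp_pos: [0.4344, 0.3155, 0.0769]
tcp_rot: [0.793, 0.609, 0.001, 0.0]
contact_force: [6.7, -3.0, 3.3]
grip_width: 0.0093
```

```bash
python3 look.py l2
```

```text
[0.43439414 0.31545089 0.07688246] [ 6.6891976  -3.00591353  3.33790297] [-0.1801  0.002 ] 0.0093398179707203
```

View pics/l2s.png

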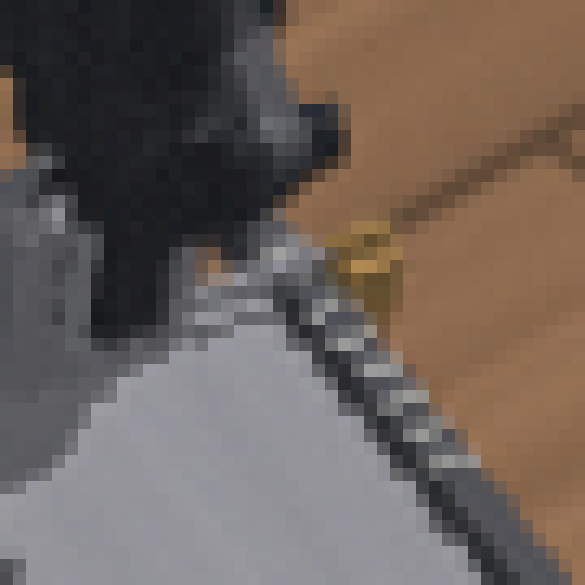

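The pointer now runs into the line of the clip's middle at about (320,262) of the crop. Releasing and rising.

{"name": "jog_arm", "arguments": {"steps": "0 0 0 0 0 0 0.015; 0 0 0 0 0 0 0.025; 0 0 0 0 0 0 0.04; 0 0 0 0 0 0 0.04; 0 0 0 0 0 0 0.04; 0 0 0 0 0 0.01 0.04; 0 0 0 0 0 0.03 0.04; 0 0 0 0 0 0.06 0.04; 0 0 0 0 0 0.1 0.04; 0 0 0 0 0 0.14 0.04; 0 0 0 0 0 0.18 0.04; 0 0 0 0.02 -0.05 0.18 0.04; 0 0 0 0.04 -0.1 0.18 0.04; 0 0 0 0.06 -0.15 0.18 0.04; 0 0 0 0.06 -0.2 0.18 0.04; 0 0 0 0.06 -0.25 0.18 0.04; 0 0 0 0.06 -0.3 0.18 0.04; 0 0 0 0.06 -0.3 0.18 0.04; 0 0 0 0.06 -0.3 0.18 0.04"}}

```text
time: 17.1
tcp_pos: [0.4931, 0.0135, 0.2572]
tcp_rot: [0.794, 0.608, 0.0, 0.0]
contact_force: [0.4, 0.5, -0.1]
grip_width: 0.0399
```

```bash
python3 look.py l3; python3 seat.py pics/v6.png; python3 - <<'E'
from h import *
im,d,P=shot('top');cv2.imwrite('pics/topf.png',im)
E
```

```text
[0.49314895 0.01351025 0.25716049] [ 0.41980583  0.50897631 -0.08750499] [-0.0462 -0.2749] 0.03987568163523874
[0.49348182 0.01600145 0.25666695] [ 0.43139421  0.29453604 -0.40487693]
plane [-0.00301713 -0.00042821  0.06402204] 1496
```

View pics/l3t.png

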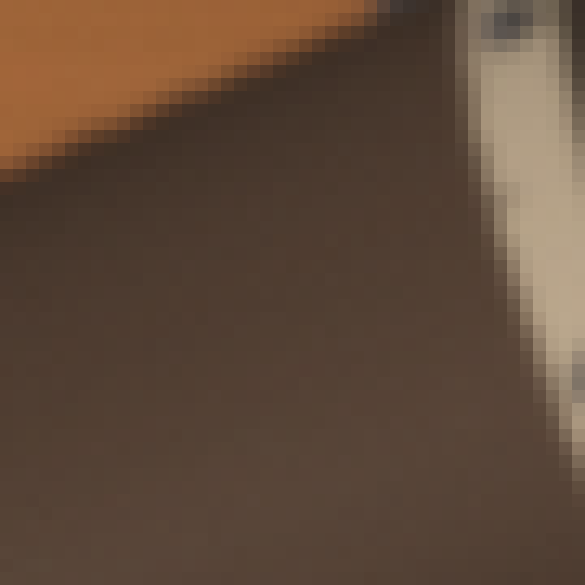

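View pics/l3s.png

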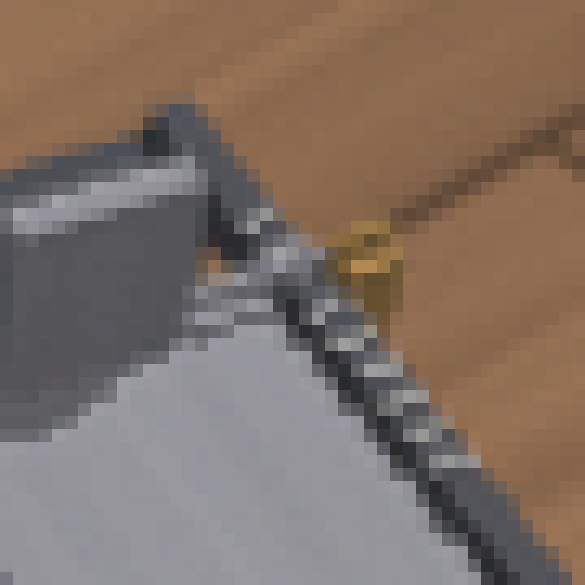

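View pics/topf.png

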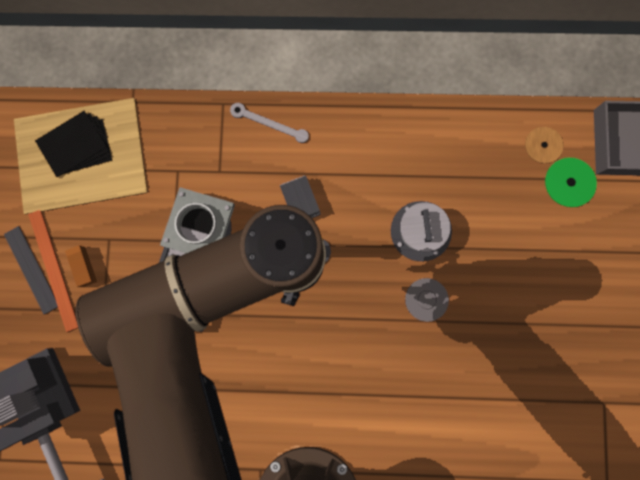

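The arm covers the gate in the top view, so I'm moving it aside for an unobstructed check.

{"name": "jog_arm", "arguments": {"steps": "0 0 0 -0.02 -0.04 0 0.04; 0 0 0 -0.03 -0.08 0 0.04; 0 0 0 -0.04 -0.12 0 0.04; 0 0 0 -0.04 -0.16 0 0.04; 0 0 0 -0.04 -0.2 0 0.04; 0 0 0 -0.04 -0.25 0 0.04; 0 0 0 -0.04 -0.3 0 0.04; 0 0 0 -0.04 -0.3 0 0.04; 0 0 0 -0.04 -0.3 0 0.04; 0 0 0 -0.04 -0.3 0 0.04"}}

```text
time: 18.3
tcp_pos: [0.4552, -0.2752, 0.2561]
tcp_rot: [0.796, 0.605, -0.005, 0.004]
contact_force: [0.5, 0.8, 0.0]
grip_width: 0.0399
```

```bash
python3 look.py l4
```

```text
[ 0.45516149 -0.27515326  0.25605347] [0.46300307 0.84648874 0.02313107] [-0.0091 -0.5637] 0.03987163017836675
```

View pics/l4t.png

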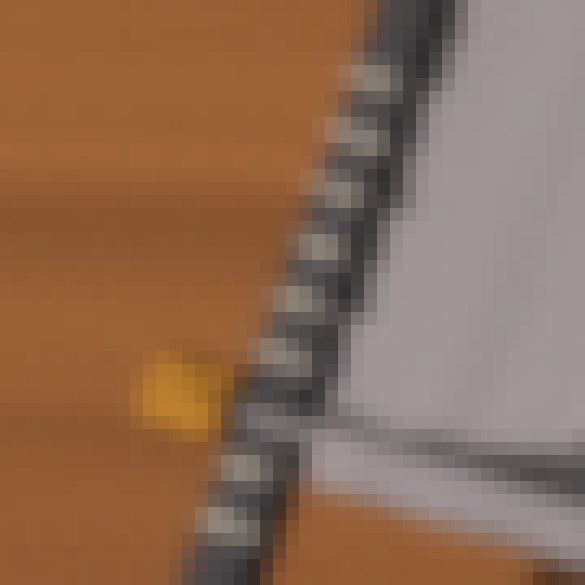

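```bash
python3 - <<'E'
from gate import *
import gate
th=np.radians(-15);gate.gx=np.array([np.cos(th),np.sin(th)]);gate.gy=np.array([-gate.gx[1],gate.gx[0]])
P=ctrl.camera_params('top');im,d,_=shot('top')
print('ptr',G(ray(P,150.3,293.4,.063)),'clip',G(ray(P,143.9,292,.063)))
hsv=cv2.cvtColor(im,cv2.COLOR_BGR2HSV);m=(hsv[...,0]>14)&(hsv[...,0]<32)&(hsv[...,1]>150);m[:285]=0;m[300:]=0;m[:,:137]=0;m[:,150:]=0
vv,uu=np.nonzero(m);print(uu.mean(),vv.mean())
d0=np.load('top0.npz')['d']
for n,(u0,u1,v0,v1) in dict(can=(212,250,255,292),plates=(280,322,175,225)).items():
    X0=pts(d0,P)[v0:v1,u0:u1];X1=pts(d,P)[v0:v1,u0:u1];print(n,X0[X0[...,2]>.02].mean(0)-X1[X1[...,2]>.02].mean(0))
s=ctrl.get_state();print(s['qd'].round(4),s['contact_force'])
E
```

```text
ptr [-0.1795  0.0532] clip [-0.1807  0.0681]
143.65853658536585 291.9512195121951
can [ 1.22812412e-05  2.65669161e-04 -1.82564593e-03]
plates [ 0.01124243  0.00465176 -0.04842514]
[-0.0026 -0.0018  0.0008 -0.0007 -0.001   0.0005] [ 0.41714264 -0.35049047  0.19707991]
```

Pointer and clip differ by about 1 mm. The plates' number is probably spoiled by the arm in view, so I'll check it in the scene camera.

```bash
python3 - <<'E'
from h import *
im,d,P=shot('scene');cv2.imwrite('pics/fin.png',im)
a=np.load('scene0.npz')['im']
for n,(u0,u1,v0,v1) in dict(plates=(345,405,260,306),can=(350,388,168,225)).items(): print(n,cv2.absdiff(a,im)[v0:v1,u0:u1].mean())
E
```

```text
plates 1.0683574879227054
can 4.770544783010157
```

View pics/fin.png

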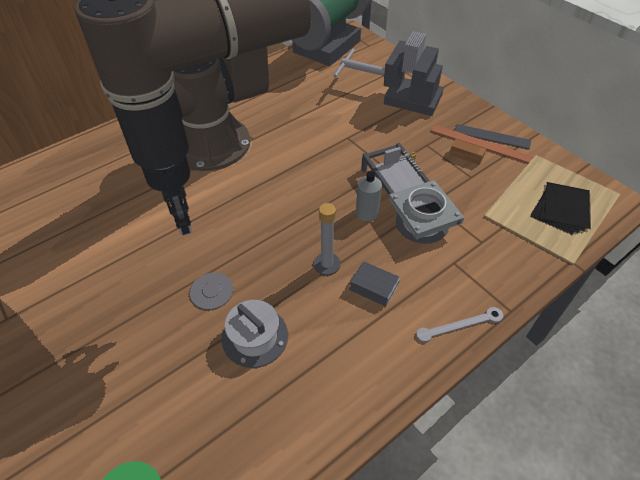

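The scene shows the cover seated at (252,328), the gate open, and the can (368,195), plates (375,283) and disc (211,290) where they were. The arm is clear of everything, so I'm handing in.

```bash
python3 -c "
from cell import ctrl
print(ctrl.sign_off())"
```

```text
the job is handed in; nothing more can be done
None
```

The cover is seated on the spare pipe and the gate is set to the clip. I handed the job in at about 18.6 s; no verdict comes back.

**Cover:** I lowered it until the wrist force changed from carrying its weight to pushing on the rim, then let go. Afterwards its plate top read 64.0–64.1 mm against a nominal 64 mm, with a tilt of about 0.003 rad. I did not measure its centring after release. The step is inside the rim and has about 4 mm play, within the 6 mm limit.

**Gate:** I pulled it about 60 mm by the tab and released it. In the unobstructed top view the pointer is at -179.5 mm and the clip at -180.7 mm along the gate, about 1.2 mm apart. That takes the fin to be at the middle of the clip. The scene view agrees to within a pixel or two. The clip stayed put to within the image noise, which is under 1 mm.

**Bystanders:** The can and plates match their starting images. The disc looks unmoved, but only by eye. One check disagreed: the top-view depth comparison for the plates. I put that down to the arm being in that patch, because the scene view shows the plates unchanged. The arm was clear of everything at hand-in.

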